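# Turn off the hob knob that was left on

### The job

One of the four knobs on the hob was left on: press it down gently, against its child lock, turn it all the way back to off and let it spring up again. Feel for the bottom of its travel and never push on it with more than 15 N. Do not touch the three other knobs beside it, and leave the teapot, the oil bottle and the salt cellar where they are.

Things in the scene. Friction and masses are not known exactly. Their poses are not given: they have to be found in the camera images.
- hob: Fixed steel gas hob on the worktop, 213 x 434 x 50 mm (x depth, y width, height): two burners at the back, a row of four black knobs on a black strip along the front. Origin: centre of its underside; x points from the knobs to the burners (away from the robot), y to its left, z up. Pan supports reach 20 mm above its top.
- knob_a: The knob left on: its fixed base, a disc 38 mm across. Origin on the turning axis at the hob's top surface (50 mm above the worktop), axes as the hob's, not turning. The dial above it: black skirt 34 mm across, 17 to 24 mm above the origin; on it a grip bar 34 mm long, 12 mm thick, 24 to 48 mm above. The four knobs look alike, in any order, 58 mm apart along the hob's y.
- grip_a (a point): Point on the axis of knob_a, 38 mm above its base origin, in the bar (fixed, does not sink). The dial springs up: pushing it down takes 4 N plus 0.4 N per mm, to a firm bottom (about 10 N per mm) that lies 5.5 to 12 mm down, where exactly cannot be seen. More than 15 N of downward push damages the valve (the squeeze of the fingers on the bar does not count).
- dial_a (a joint): Angle of the left-on dial, rad: 0 = off (end stop; bar along the hob's x, white line on the bar pointing away from the robot), growing clockwise seen from above as it is turned on (at pi/2 the line points to the hob's -y). Starts at 0.85 to 1.3. Turns stiffly (0.03 N m), stays where left.
- off_a (a point): Small red dot on the hob behind knob_a that marks off. A child lock catches the dial at about 0.58 rad on its way back to off; the dial passes only while held down within the last 1.5 mm above its bottom, all the way to about 0.13 rad. Let go at off, it springs up and is locked.
- knob_b: One of the three other knobs, same shape and same origin as knob_a, off. Not to be touched.
- dial_b (a joint): Angle of that other dial, rad, as for dial_a; starts at 0 (off) and must stay there.
- knob_c: One of the three other knobs, same shape and same origin as knob_a, off. Not to be touched.
- dial_c (a joint): Angle of that other dial, rad, as for dial_a; starts at 0 (off) and must stay there.
- knob_d: One of the three other knobs, same shape and same origin as knob_a, off. Not to be touched.
- dial_d (a joint): Angle of that other dial, rad, as for dial_a; starts at 0 (off) and must stay there.
- teapot: White porcelain teapot, body about 116 mm across, 182 mm long over spout and handle, 75 mm high, loose, on the pan support of the left burner; origin at the centre of its underside.
- bottle: Oil bottle with a cork, 62 mm across, 149 mm high, loose on the worktop to the right of the hob; origin at the centre of its underside.
- cellar: Round wooden salt cellar, 70 mm across, 68 mm high, loose on the worktop to the right of the hob; origin at the centre of its underside.

How it is judged:
By the outcome, as a careful person would: the job done as asked, in the order asked, and still so for the second after the job is handed in, with the robot touching nothing.
It also fails if it takes over 48 s, if anything falls off the work surface, if the arm or the gripper's body presses on something with over 40 N, if the wrist force passes 120 N, or if a joint passes its speed limit or range.

### The arm

A 6-joint arm with a two-finger parallel gripper is mounted at the origin on a cart in front of the work surface, level with it; the furniture and walls round the work are solid. World frame = base frame: x ahead of the robot, y to its left, z up, the work surface at z = 0. Lengths are in mm, angles in rad, forces in N, time in s.
With the tool pointing down it reaches from about 325 to 875 mm from the base axis. Payload 4.4 kg.
Tool frame: the origin (TCP) lies midway between the tips of the shut fingers; the grasp point (between the pads) lies 19 mm behind it; z points along the fingers, y is the direction in which the jaws open and shut (so a half turn about z gives the same grasp; the last joint's range is limited). The gripper opens to 85 mm and grips with 20 to 120 N. Pads are 22 mm wide; open, the fingers measure 114 mm over their backs; the gripper's body (76 mm by 85 mm) begins 54 mm behind the grasp point. The pads swing forward as they close: fully open they stand 13 mm farther back than shut.
Start: joints at [-1.379, 0.207, 1.542, -0, 1.393, -0.15], TCP at [192.718, -541.744, 231.282] pointing down, gripper open.
Joint ranges: [-2.73, 2.73], [-0.86, 2.22], [0.23, 2.46], [-1.11, 4.25], [0.08, 2.63], [-2.82, 2.82]. Speed limits (rad/s): [2.79, 2.79, 3.14, 3.14, 3.14, 3.14].

### API

Orientations are given as a 3x3 rotation matrix whose columns are the frame's x, y, z axes.
In Python, from station import env, eyes gives the robot as it stands.
- The arm moves only by the tool arm_command, never from a script. Its arguments are lists of equal length, an entry for each row: "dp": the shift along the tool's x, y, z in mm, a list of three; "turn": the turn about the tool's z in degrees. In form: {"dp": [[x, y, z], ...], "turn": [turn, ...]}. A call has exactly 8 rows; each row shifts and turns the commanded pose from where the row before left it, along the tool's axes as they then stand; what a row does not reach is not made up. A row lasts 1/8 s, in which the tool goes at most 62.5 mm and 10.7 degrees, less where a joint would pass 70% of its speed; a pose out of reach is approached as far as the arm can. A call with a gripper value outside its range is refused whole. "gripper" is the opening, from 0 (shut) to 1 (fully open), set as the call begins (left out, the last holds). The fingers move at their own pace and stop on an object; "grip_force" is the grip in N (left out, the last holds). Time passes only in rows, so rows that do not move let the fingers close, or fill a call up. It gives the time, the measured TCP pose, the force and the opening at its end, in the units of the state.
- env.get_state(): the state, without advancing time (a new reading comes with each control period).
- eyes.capture(name): name is "scene" or "side" or "wrist"; returns (picture, depth): 384x512x3 uint8, red, green, blue; 384x512 float32, mm along the optical axis (not along the pixel's ray), 0 where there is no reading.
- eyes.get_calibration(name): a dict with "fx", "fy", "cx", "cy" (pixels), "k1" (the pictures are not rectified: a ray, as slopes to the right and down, at radius r is drawn at 1 + k1 r^2 times it, then the intrinsics apply), "eye" and "orientation" of the camera in the world; the wrist camera has in their place "mount" (4x4, takes a point from camera to tool coordinates, whose origin is the TCP and whose axes are the flange's). Camera axes: x right, y up, looking along -z (the intrinsics and any distortion apply to the point x, -y, -z); pixel columns grow to the right and rows downward; lengths in mm; the calibration is good to about 2 mm. A picture is of the moment at which its call begins: read the wrist's pose just before it. get_calibration takes no time and is no camera call.
- env.job_done(): hands the job in, once; it reports no verdict.
The state is a dict: "t": time; "joint_pos": joint angles; "dq": joint speeds; "joint_torque": joint torques, N m; "position": TCP position; "eef_rot": TCP orientation; "wrist_force": force on the tool from outside, world axes, zero at the start; "torque": the same for the moment, N m; "gripper_width": finger opening in mm.
Only numpy, scipy, OpenCV 4.12 (cv2) and the standard library are available. Lean on these libraries where they do the work, as an engineer would, in place of code of your own. Each camera call takes 0.05 s, during which the arm holds its last target.

## Working session

There is one attempt and no reset: what is moved stays moved. The work goes in short steps, Python scripts to look and compute and a tool call to move; the robot and the scene stay as the last step left them, time stands still between calls to the robot, and variables do not carry over. Pictures are saved under pics/ and viewed, and the job is handed in when it is done.

Besides the shell and the picture viewer there is one more tool, called after "Call:" as a command line: name --pt "numbers of a row" for each row, then --argument value for the rest. arm_command: Moves the arm, as the interface text tells. Its arguments: {"type":"object","properties":{"dp":{"type":"array","items":{"type":"array","items":{"type":"number"}}},"turn":{"type":"array","items":{"type":"number"}},"gripper":{"type":"number"},"grip_force":{"type":"number"}},"required":["dp","turn"]}

```bash
mkdir -p pics; ls
cat > h.py <<'E'
import numpy as np, cv2
from station import env, eyes
def save(n,p): cv2.imwrite('pics/'+n+'.png',cv2.cvtColor(p,cv2.COLOR_RGB2BGR))
def campose(name,c,st):
    if 'eye' in c: return np.array(c['orientation']),np.array(c['eye'])
    M=np.array(c['mount']);R=np.array(st['eef_rot']);
    return R@M[:3,:3],R@M[:3,3]+np.array(st['position'])
def rays(c,uv):
    uv=np.asarray(uv,float).reshape(-1,1,2)
    K=np.array([[c['fx'],0,c['cx']],[0,c['fy'],c['cy']],[0,0,1]])
    s=cv2.undistortPoints(uv,K,np.array([c['k1'],0,0,0.]))[:,0]
    return np.c_[s[:,0],-s[:,1],-np.ones(len(s))]
def onplane(c,R,e,uv,z):
    d=rays(c,uv)@R.T
    return e+d*((z-e[2])/d[:,2])[:,None]
def bydepth(c,R,e,uv,depth):
    uv=np.asarray(uv); d=rays(c,uv); z=np.array([depth[int(v),int(u)] for u,v in uv])
    return e+(d*z[:,None])@R.T
E
python3 - <<'E'
from h import *
s=env.get_state();print({k:np.round(v,3).tolist() for k,v in s.items()})
for n in ['scene','side']:
    p,d=eyes.capture(n);save(n,p);np.save(n+'_d.npy',d);print(n,eyes.get_calibration(n))
print(eyes.get_calibration('wrist'))
E
```

```text
pics
{'t': 0.0, 'joint_pos': [-1.38, 0.207, 1.543, 0.0, 1.393, -0.151], 'dq': [0.002, -0.001, -0.0, -0.0, 0.0, 0.0], 'joint_torque': [0.002, -38.303, -29.16, 0.0, 0.011, -0.0], 'position': [192.559, -540.991, 230.091], 'eef_rot': [[0.942, 0.335, -0.0], [0.335, -0.942, 0.002], [0.0, -0.002, -1.0]], 'wrist_force': [0.781, -0.036, -0.442], 'torque': [0.027, 0.024, -0.051], 'gripper_width': 85.178}
scene {'fx': 445.4923735546849, 'fy': 445.4923735546849, 'cx': 260.2436803002584, 'cy': 192.14338261390117, 'k1': -0.17415855284518725, 'eye': array([-240.74634231, -744.5427241 ,  537.52500488]), 'orientation': array([[ 0.61758763,  0.34004299, -0.70919412],
       [-0.78627204,  0.24512752, -0.56717615],
       [-0.01902128,  0.90790047,  0.41875401]])}
side {'fx': 450.249464938513, 'fy': 450.249464938513, 'cx': 258.13273171949044, 'cy': 188.00417121960257, 'k1': -0.159077011913784, 'eye': array([  252.15661891, -1071.36055789,   723.10789294]), 'orientation': array([[ 0.95226939,  0.18317278, -0.24419405],
       [-0.30491536,  0.53283072, -0.78937827],
       [-0.01447852,  0.82615928,  0.56325058]])}
{'fx': 345.671355525182, 'fy': 345.671355525182, 'cx': 254.14144819719482, 'cy': 188.7928454817795, 'k1': -0.10712565427035403, 'mount': array([[-2.02450103e-04,  9.52550340e-01,  3.04381026e-01,
         7.78206661e+01],
       [ 9.99999931e-01,  2.87895750e-04, -2.35839621e-04,
         9.03120306e-01],
       [-3.12279115e-04,  3.04380957e-01, -9.52550332e-01,
        -1.41843478e+02],
       [ 0.00000000e+00,  0.00000000e+00,  0.00000000e+00,
         1.00000000e+00]])}
```

View pics/scene.png

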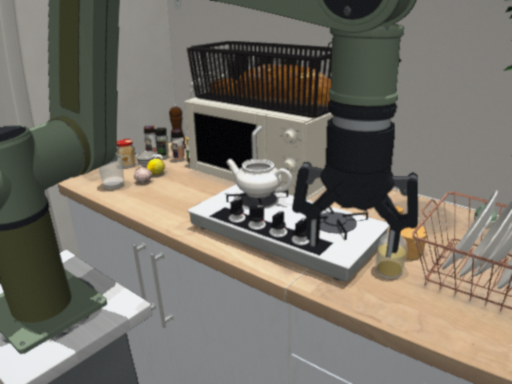

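View pics/side.png

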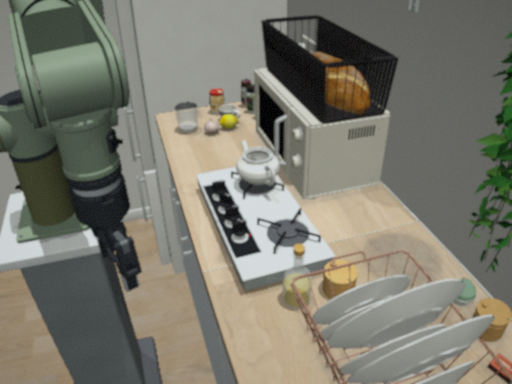

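Run:
```python
from h import *
p=cv2.imread('pics/side.png')[155:295,190:340];cv2.imwrite('pics/side_c.png',cv2.resize(p,None,fx=5,fy=4.2,interpolation=cv2.INTER_CUBIC)[:600])
c=eyes.get_calibration('side');R,e=campose('side',c,None);d=np.load('side_d.npy')
# hob top points by depth, corners guess on z=50
print(onplane(c,R,e,[[197,176],[243,279],[334,247],[258,160]],50).round(1))
print(bydepth(c,R,e,[[219,187],[225,203],[232,220],[240,238]],d).round(1))
```

```text
[[ 401.2  -16.3   50. ]
 [ 413.  -434.7   50. ]
 [ 632.9 -405.7   50. ]
 [ 587.9   10.5   50. ]]
[[ 436.6 -139.4   84.2]
 [ 437.2 -196.6   73.5]
 [ 437.2 -261.8   69.3]
 [ 441.8 -312.    53.6]]
```

View pics/side_c.png

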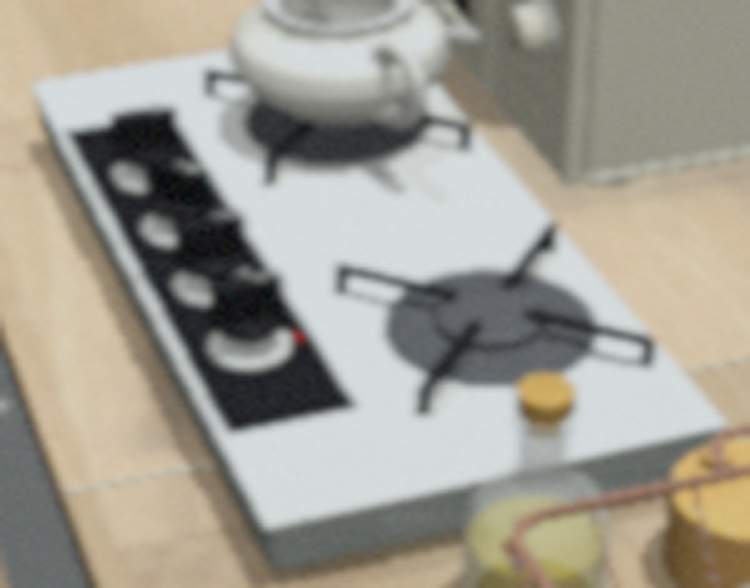

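Call:
arm_command --pt "43 -27 0" --pt "43 -27 0" --pt "43 -27 0" --pt "43 -27 0" --pt "43 -27 0" --pt "43 -27 0" --pt "43 -27 0" --pt "43 -27 0" --turn '[0,0,0,0,0,0,5,10]'

```text
t: 1.1
position: [447.8, -224.6, 230.9]
eef_rot: [[0.997, 0.077, -0.001], [0.077, -0.997, 0.0], [-0.001, -0.0, -1.0]]
wrist_force: [0.4, -0.2, -0.4]
gripper_width: 85.4
```

Run:
```python
from h import *
s=env.get_state();p,d=eyes.capture('wrist');save('w1',p);np.save('w1_d.npy',d)
import pickle;pickle.dump(s,open('w1.pkl','wb'))
print(s['t'],s['position'],s['eef_rot'],s['wrist_force'])
```

```text
1.1 [ 447.82219989 -224.61967924  230.89425262] [[ 9.97032045e-01  7.69854800e-02 -5.80790259e-04]
 [ 7.69856741e-02 -9.97032148e-01  3.19588318e-04]
 [-5.54462900e-04 -3.63352324e-04 -9.99999780e-01]] [ 0.35174927 -0.15235694 -0.44905614]
```

View pics/w1.png

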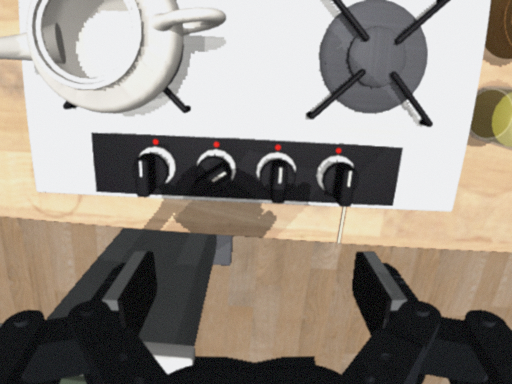

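Run:
```python
from h import *
import pickle
p=cv2.imread('pics/w1.png');q=p[125:215,85:410];cv2.imwrite('pics/w1_c.png',cv2.resize(p[130:210,165:265],None,fx=8,fy=7.5,interpolation=cv2.INTER_CUBIC))
s=pickle.load(open('w1.pkl','rb'));c=eyes.get_calibration('wrist');R,e=campose('w',c,s)
m=((p[...,2]>150)&(p[...,1]<90)&(p[...,0]<90)).astype('uint8')
n,_,st,ce=cv2.connectedComponentsWithStats(m)
for i in range(1,n):
    if st[i,4]>5: print(ce[i],onplane(c,R,e,[ce[i]],50).round(1))
d=np.load('w1_d.npy')
# point cloud top of knobs
vv,uu=np.mgrid[140:205,120:370];uv=np.c_[uu.ravel(),vv.ravel()];P=bydepth(c,R,e,uv,d);
sel=(P[:,2]>90)&(P[:,2]<108)
im=np.zeros((384,512),'uint8');im[uv[sel][:,1],uv[sel][:,0]]=1
n,l,st,ce=cv2.connectedComponentsWithStats(im)
for i in range(1,n):
    if st[i,4]<30: continue
    k=l[uv[:,1],uv[:,0]]==i;Q=P[k];print(st[i],Q.min(0).round(1),Q.max(0).round(1),np.median(Q,0).round(1))
    r=cv2.minAreaRect(Q[:,:2].astype('float32'));print(r)
# hob edges
print(onplane(c,R,e,[[36,192],[451,211],[489,20],[25,75],[97,134],[401,148],[97,190],[391,205]],50).round(1))
```

```text
[155.04 141.4 ] [[ 462.7 -130.1   50. ]]
[216. 144.] [[ 464.3 -188.2   50. ]]
[277.5 147. ] [[ 465.9 -246.3   50. ]]
[338.08695652 150.2173913 ] [[ 467.5 -304.3   50. ]]
[134 158  18  39 596] [ 423.3 -137.8   90.1] [ 456.3 -124.3   99.3] [ 441.  -132.4   96.7]
((439.86688232421875, -131.1883087158203), (32.9226188659668, 12.755024909973145), 2.3990674018859863)
[271 163  17  41 560] [ 425.8 -253.3   90.2] [ 460.  -240.8   99.7] [ 444.2 -246.7   96.8]
((442.826171875, -247.1066131591797), (34.217018127441406, 12.055100440979004), 1.4259063005447388)
[192 165  38  31 578] [ 428.3 -204.6   90. ] [ 455.2 -173.7   98.9] [ 442.6 -189.8   96.7]
((441.55780029296875, -189.3271942138672), (12.296001434326172, 33.64765167236328), 37.01805877685547)
[337 166  20  39 582] [ 428.4 -311.    90.2] [ 461.8 -297.9   98.9] [ 446.5 -303.4   96.7]
((445.2029724121094, -304.5628356933594), (33.25632858276367, 12.818975448608398), 1.5159190893173218)
[[ 402.1   -3.4   50. ]
 [ 414.4 -433.7   50. ]
 [ 602.  -430.4   50. ]
 [ 518.7   -3.1   50. ]
 [ 466.2  -73.4   50. ]
 [ 474.9 -365.6   50. ]
 [ 409.4  -70.2   50. ]
 [ 416.3 -367.1   50. ]]
```

View pics/w1_c.png

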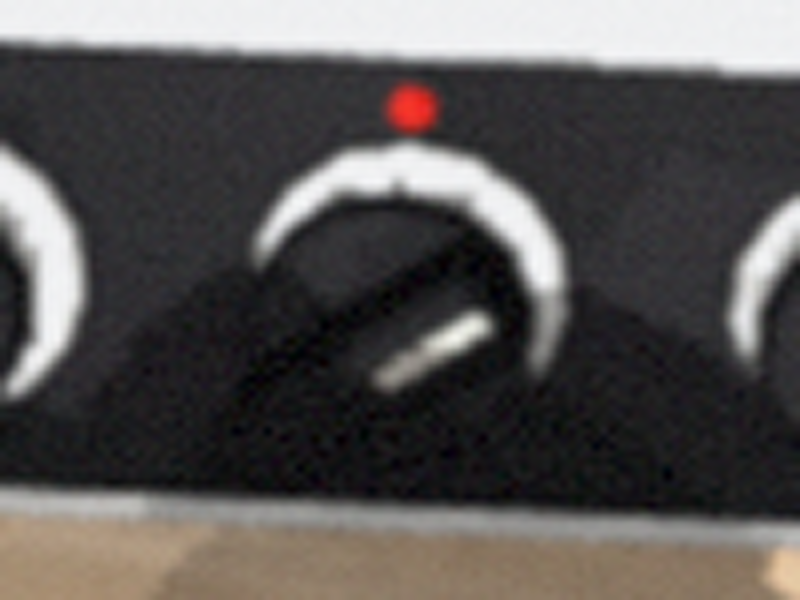

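Call:
arm_command --pt "-1.8 -17.8 0" --pt "-1.8 -17.8 0" --pt "0 0 13" --pt "0 0 14" --pt "0 0 14" --pt "0 0 14" --pt "0 0 13" --pt "0 0 13" --turn '[0,0,9.5,9.5,9.5,9.5,9.5,9.9]' --gripper 0.47 --grip_force 40

```text
t: 2.15
position: [439.6, -191.2, 149.8]
eef_rot: [[0.601, -0.799, -0.0], [-0.799, -0.601, 0.0], [-0.0, 0.0, -1.0]]
wrist_force: [-0.0, -0.2, -0.5]
gripper_width: 40.0
```

```bash
cat > m2.py <<'E'
from h import *
import sys
nm=sys.argv[1]
s=env.get_state();p,d=eyes.capture('wrist');save(nm,p)
print(s['t'],s['position'],s['eef_rot'],s['wrist_force'],s['joint_pos'])
c=eyes.get_calibration('wrist');R,e=campose('w',c,s)
vv,uu=np.mgrid[0:384,0:512];uv=np.c_[uu.ravel(),vv.ravel()];P=bydepth(c,R,e,uv,d)
sel=(P[:,2]>91)&(P[:,2]<103)&(abs(P[:,0]-441)<28)&(abs(P[:,1]+189)<28)
Q=P[sel];print(len(Q),Q.min(0),Q.max(0),np.median(Q,0))
im=np.zeros((384,512),'uint8');im[uv[sel][:,1],uv[sel][:,0]]=1
n,l,st,ce=cv2.connectedComponentsWithStats(im);i=1+np.argmax(st[1:,4]);k=l[uv[:,1],uv[:,0]]==i
print(st[i],cv2.minAreaRect(P[k][:,:2].astype('float32')))
b=cv2.cvtColor(p,cv2.COLOR_RGB2BGR).astype(int);m=((b[...,2]>150)&(b[...,1]<90)&(b[...,0]<90)).astype('uint8')
n,_,st,ce=cv2.connectedComponentsWithStats(m)
for i in range(1,n):
    if st[i,4]>5: print('red',ce[i],onplane(c,R,e,[ce[i]],50).round(1))
E
python3 m2.py w2
```

```text
2.15 [ 439.62587242 -191.19749805  149.82631162] [[ 6.00746990e-01 -7.99439066e-01 -4.83005311e-04]
 [-7.99439089e-01 -6.00747123e-01  1.92338393e-04]
 [-4.43926876e-04  2.70586615e-04 -9.99999865e-01]] [-0.00777935 -0.2426132  -0.50421184] [-5.90950970e-01  9.02532820e-02  1.85431524e+00 -1.17476075e-04
  1.19753239e+00  1.90624924e+00]
1004 [ 427.51447033 -205.01005882   91.05819324] [ 454.72199973 -173.39857826   99.53145015] [ 442.20868457 -190.79877694   96.78993504]
[ 240  187   20   53 1004] ((441.6100769042969, -189.6770477294922), (11.687042236328125, 33.491798400878906), 37.09408187866211)
red [322.65454545  35.92727273] [[ 467.6 -304.3   50. ]]
red [270.82978723 107.9787234 ] [[ 466.1 -246.2   50. ]]
red [223.66666667 174.51282051] [[ 464.5 -188.1   50. ]]
red [181.81818182 234.        ] [[ 462.9 -130.    50. ]]
```

View pics/w2.png

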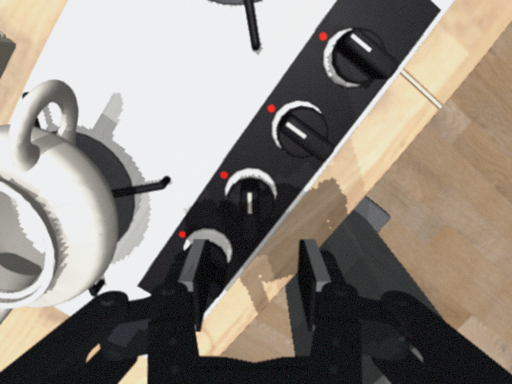

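Call:
arm_command --pt "-0.2 -2.8 10" --pt "0 0 15" --pt "0 0 15" --pt "0 0 15" --pt "0 0 8" --pt "0 0 5" --pt "0 0 3" --pt "0 0 0" --turn '[0,0,0,0,0,0,0,0]'

```text
t: 3.2
position: [443.1, -189.4, 79.4]
eef_rot: [[0.606, -0.795, 0.0], [-0.795, -0.606, -0.0], [0.0, -0.0, -1.0]]
wrist_force: [0.2, 0.4, -0.1]
gripper_width: 40.2
```

Run:
```python
from h import *
s=env.get_state();p,d=eyes.capture('wrist');save('w3',p)
print(s['t'],s['position'],s['wrist_force'],s['torque'])
p,d=eyes.capture('side');cv2.imwrite('pics/s3.png',cv2.resize(cv2.cvtColor(p,cv2.COLOR_RGB2BGR)[120:270,170:320],None,fx=4,fy=4))
```

```text
3.2 [ 443.07562188 -189.3608221    79.36524367] [ 0.21563485  0.42152751 -0.14615803] [-0.02621853 -0.02478772  0.01449266]
```

View pics/w3.png

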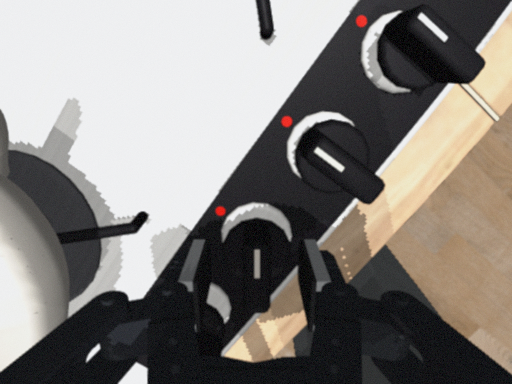

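View pics/s3.png

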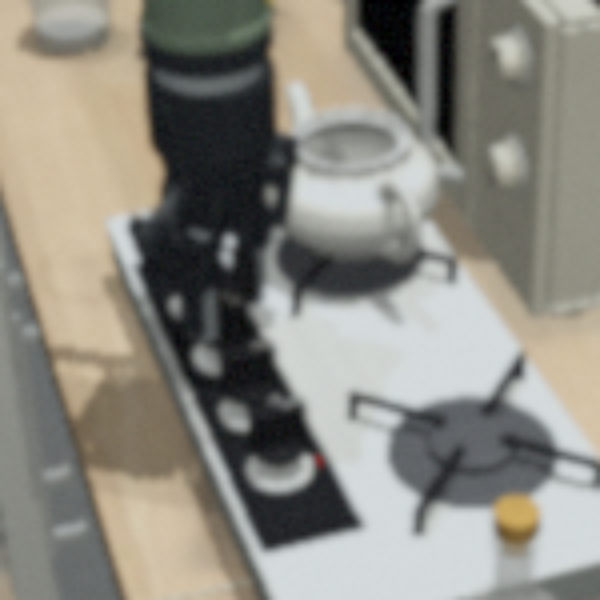

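Call:
arm_command --pt "-0.8 0.8 0" --pt "0 0 0" --pt "0 0 0" --pt "0 0 0" --pt "0 0 0" --pt "0 0 0" --pt "0 0 0" --pt "0 0 0" --turn '[0,0,0,0,0,0,0,0]' --gripper 0 --grip_force 20

```text
t: 4.3
position: [441.8, -189.2, 79.3]
eef_rot: [[0.606, -0.795, -0.0], [-0.795, -0.606, -0.0], [0.0, 0.0, -1.0]]
wrist_force: [-1.0, 0.5, 3.7]
gripper_width: 11.6
```

```bash
cat > st.py <<'E'
from h import *
s=env.get_state();R=np.array(s['eef_rot'])
print(s['t'],np.round(s['position'],2),'Fw',np.round(s['wrist_force'],2),'Ftool',np.round(R.T@s['wrist_force'],2),'T',np.round(s['torque'],3),s['gripper_width'],'yaw',np.degrees(np.arctan2(R[1,0],R[0,0])))
E
python3 st.py
```

```text
4.3 [ 441.84 -189.22   79.32] Fw [-0.99  0.49  3.73] Ftool [-0.99  0.49 -3.73] T [-0.038  0.308  0.014] 11.613006172646646 yaw -52.685292477764804
```

Call:
arm_command --pt "0 0 0" --pt "0 0 0" --pt "0 0 0.5" --pt "0 0 0.5" --pt "0 0 0.5" --pt "0 0 0.5" --pt "0 0 0.5" --pt "0 0 0.5" --turn '[0,0,0,0,0,0,0,0]' --grip_force 60

```text
t: 5.3
position: [441.9, -189.2, 76.3]
eef_rot: [[0.606, -0.795, 0.0], [-0.795, -0.606, -0.0], [0.0, 0.0, -1.0]]
wrist_force: [-1.5, -0.4, 5.3]
gripper_width: 10.3
```

```bash
python3 st.py
```

```text
5.3 [ 441.86 -189.2    76.33] Fw [-1.51 -0.43  5.3 ] Ftool [-0.57  1.46 -5.3 ] T [-0.154  0.342 -0.029] 10.267111341276106 yaw -52.688019059108065
```

Call:
arm_command --pt "0 0 0.4" --pt "0 0 0.4" --pt "0 0 0.4" --pt "0 0 0.4" --pt "0 0 0.4" --pt "0 0 0" --pt "0 0 0" --pt "0 0 0" --turn '[0,0,0,0,0,0,0,0]'

```text
t: 6.3
position: [441.9, -189.2, 74.4]
eef_rot: [[0.606, -0.795, 0.0], [-0.795, -0.606, -0.0], [0.0, 0.0, -1.0]]
wrist_force: [-2.9, -0.3, 5.7]
gripper_width: 10.5
```

Call:
arm_command --pt "0 0 0.2" --pt "0 0 0.2" --pt "0 0 0.1" --pt "0 0 0" --pt "0 0 0" --pt "0 0 0" --pt "0 0 0" --pt "0 0 0" --turn '[0,0,0,0,0,0,0,0]'

```text
t: 7.3
position: [441.9, -189.2, 73.9]
eef_rot: [[0.606, -0.795, 0.0], [-0.795, -0.606, -0.0], [0.0, 0.0, -1.0]]
wrist_force: [-2.5, 0.0, 5.9]
gripper_width: 10.6
```

```bash
python3 st.py
```

```text
7.3 [ 441.87 -189.21   73.95] Fw [-2.51  0.02  5.93] Ftool [-1.54  1.98 -5.93] T [-0.106  0.435  0.032] 10.59721420827363 yaw -52.68447310319719
```

Call:
arm_command --pt "0 0 0.2" --pt "0 0 0.2" --pt "0 0 0.1" --pt "0 0 0" --pt "0 0 0" --pt "0 0 0" --pt "0 0 0" --pt "0 0 0" --turn '[0,0,0,0,0,0,0,0]'

```text
t: 8.3
position: [441.9, -189.2, 73.5]
eef_rot: [[0.606, -0.795, 0.0], [-0.795, -0.606, -0.0], [0.0, 0.0, -1.0]]
wrist_force: [-2.2, -0.5, 5.8]
gripper_width: 10.3
```

Call:
arm_command --pt "0 0 0.2" --pt "0 0 0.2" --pt "0 0 0.1" --pt "0 0 0" --pt "0 0 0" --pt "0 0 0" --pt "0 0 0" --pt "0 0 0" --turn '[0,0,0,0,0,0,0,0]'

```text
t: 9.3
position: [441.9, -189.2, 73.0]
eef_rot: [[0.606, -0.795, 0.0], [-0.795, -0.606, -0.0], [0.0, 0.0, -1.0]]
wrist_force: [-3.2, -0.5, 6.8]
gripper_width: 10.5
```

Call:
arm_command --pt "0 0 0.2" --pt "0 0 0.2" --pt "0 0 0.1" --pt "0 0 0" --pt "0 0 0" --pt "0 0 0" --pt "0 0 0" --pt "0 0 0" --turn '[0,0,0,0,0,0,0,0]'

```text
t: 10.3
position: [441.9, -189.2, 72.6]
eef_rot: [[0.606, -0.795, 0.0], [-0.795, -0.606, -0.0], [0.0, 0.0, -1.0]]
wrist_force: [-2.7, 0.1, 6.3]
gripper_width: 10.7
```

Call:
arm_command --pt "0 0 0.2" --pt "0 0 0.2" --pt "0 0 0.1" --pt "0 0 0" --pt "0 0 0" --pt "0 0 0" --pt "0 0 0" --pt "0 0 0" --turn '[0,0,0,0,0,0,0,0]'

```text
t: 11.3
position: [441.9, -189.2, 72.1]
eef_rot: [[0.606, -0.795, 0.0], [-0.795, -0.606, -0.0], [0.0, 0.0, -1.0]]
wrist_force: [-1.9, -0.2, 7.0]
gripper_width: 10.3
```

Call:
arm_command --pt "0 0 0.2" --pt "0 0 0.2" --pt "0 0 0.1" --pt "0 0 0" --pt "0 0 0" --pt "0 0 0" --pt "0 0 0" --pt "0 0 0" --turn '[0,0,0,0,0,0,0,0]'

```text
t: 12.3
position: [441.9, -189.2, 71.6]
eef_rot: [[0.606, -0.795, 0.0], [-0.795, -0.606, -0.0], [0.0, 0.0, -1.0]]
wrist_force: [-2.7, -1.3, 6.7]
gripper_width: 10.4
```

Call:
arm_command --pt "0 0 0.2" --pt "0 0 0.2" --pt "0 0 0.1" --pt "0 0 0" --pt "0 0 0" --pt "0 0 0" --pt "0 0 0" --pt "0 0 0" --turn '[0,0,0,0,0,0,0,0]'

```text
t: 13.3
position: [441.9, -189.3, 71.1]
eef_rot: [[0.606, -0.795, 0.0], [-0.795, -0.606, -0.0], [0.0, 0.0, -1.0]]
wrist_force: [-3.5, 0.4, 7.3]
gripper_width: 10.4
```

Call:
arm_command --pt "0 0 0.2" --pt "0 0 0.2" --pt "0 0 0.1" --pt "0 0 0" --pt "0 0 0" --pt "0 0 0" --pt "0 0 0" --pt "0 0 0" --turn '[0,0,0,0,0,0,0,0]'

```text
t: 14.3
position: [441.9, -189.2, 70.6]
eef_rot: [[0.606, -0.795, 0.0], [-0.795, -0.606, -0.0], [0.0, 0.0, -1.0]]
wrist_force: [-2.4, -0.7, 7.4]
gripper_width: 10.5
```

Call:
arm_command --pt "0 0 0.2" --pt "0 0 0.2" --pt "0 0 0.1" --pt "0 0 0" --pt "0 0 0" --pt "0 0 0" --pt "0 0 0" --pt "0 0 0" --turn '[0,0,0,0,0,0,0,0]'

```text
t: 15.3
position: [441.9, -189.2, 70.2]
eef_rot: [[0.606, -0.795, 0.0], [-0.795, -0.606, -0.0], [0.0, 0.0, -1.0]]
wrist_force: [-2.9, -0.5, 7.2]
gripper_width: 10.4
```

Call:
arm_command --pt "0 0 0.2" --pt "0 0 0.2" --pt "0 0 0.1" --pt "0 0 0" --pt "0 0 0" --pt "0 0 0" --pt "0 0 0" --pt "0 0 0" --turn '[0,0,0,0,0,0,0,0]'

```text
t: 16.3
position: [441.9, -189.2, 69.8]
eef_rot: [[0.606, -0.795, 0.0], [-0.795, -0.606, -0.0], [0.0, 0.0, -1.0]]
wrist_force: [-3.2, -0.1, 8.4]
gripper_width: 10.5
```

Call:
arm_command --pt "0 0 0.1" --pt "0 0 0.1" --pt "0 0 0.1" --pt "0 0 0" --pt "0 0 0" --pt "0 0 0" --pt "0 0 0" --pt "0 0 0" --turn '[0,0,0,0,0,0,0,0]'

```text
t: 17.3
position: [441.9, -189.2, 69.6]
eef_rot: [[0.606, -0.795, -0.0], [-0.795, -0.606, -0.0], [0.0, 0.0, -1.0]]
wrist_force: [-2.8, -1.0, 9.0]
gripper_width: 10.2
```

Call:
arm_command --pt "0 0 0.1" --pt "0 0 0.1" --pt "0 0 0" --pt "0 0 0" --pt "0 0 0" --pt "0 0 0" --pt "0 0 0" --pt "0 0 0" --turn '[0,0,0,0,0,0,0,0]'

```text
t: 18.3
position: [441.9, -189.2, 69.5]
eef_rot: [[0.606, -0.795, -0.0], [-0.795, -0.606, -0.0], [0.0, 0.0, -1.0]]
wrist_force: [-3.1, 0.6, 9.3]
gripper_width: 10.2
```

```bash
python3 st.py
```

```text
18.3 [ 441.9  -189.25   69.47] Fw [-3.08  0.6   9.33] Ftool [-2.34  2.09 -9.33] T [-0.006  0.649 -0.011] 10.2489061909802 yaw -52.683961283311646
```

Call:
arm_command --pt "0 0 0.1" --pt "0 0 0.1" --pt "0 0 0.1" --pt "0 0 0" --pt "0 0 0" --pt "0 0 0" --pt "0 0 0" --pt "0 0 0" --turn '[0,0,0,0,0,0,0,0]'

```text
t: 19.3
position: [441.9, -189.3, 69.3]
eef_rot: [[0.606, -0.795, -0.0], [-0.795, -0.606, -0.0], [0.0, 0.0, -1.0]]
wrist_force: [-3.9, 0.7, 10.3]
gripper_width: 10.2
```

```bash
python3 st.py
```

```text
19.3 [ 441.93 -189.27   69.34] Fw [-3.87  0.7  10.3 ] Ftool [ -2.9    2.66 -10.3 ] T [ 0.062  0.767 -0.007] 10.238905792111952 yaw -52.682818632656776
```

Call:
arm_command --pt "0 0 0" --pt "0 0 0" --pt "0 0 0" --pt "0 0 0" --pt "0 0 0" --pt "0 0 0" --pt "0 0 0" --pt "0 0 0" --turn '[-2,-2,-2,-2,-2,-2,-2,0]'

```text
t: 20.3
position: [442.2, -189.0, 69.3]
eef_rot: [[0.781, -0.625, 0.001], [-0.625, -0.781, 0.0], [0.0, -0.001, -1.0]]
wrist_force: [-3.5, 1.0, 10.6]
gripper_width: 10.9
```

```bash
python3 st.py
```

```text
20.3 [ 442.19 -189.     69.35] Fw [-3.45  1.05 10.63] Ftool [ -3.35   1.33 -10.63] T [0.271 0.587 0.05 ] 10.896810409562876 yaw -38.67901005246756
```

Call:
arm_command --pt "0 0 0" --pt "0 0 0" --pt "0 0 0" --pt "0 0 0" --pt "0 0 0" --pt "0 0 0" --pt "0 0 0" --pt "0 0 0" --turn '[-3,-3,-3,-3,-3,-3,-3,-3]'

```text
t: 21.3
position: [442.4, -188.5, 69.4]
eef_rot: [[0.968, -0.252, 0.001], [-0.252, -0.968, 0.001], [0.001, -0.002, -1.0]]
wrist_force: [-1.9, 2.3, 11.3]
gripper_width: 10.3
```

```bash
python3 st.py
```

```text
21.3 [ 442.45 -188.47   69.35] Fw [-1.93  2.33 11.27] Ftool [ -2.45  -1.79 -11.27] T [ 0.522  0.405 -0.034] 10.332968007187706 yaw -14.621319082246453
```

Call:
arm_command --pt "0 0 -0.1" --pt "0 0 0" --pt "0 0 0" --pt "0 0 0" --pt "0 0 0" --pt "0 0 0" --pt "0 0 0" --pt "0 0 0" --turn '[-2.5,-2.5,-2.5,-2.5,-2.5,-2,-1.5,0]'

```text
t: 22.3
position: [442.5, -188.0, 69.4]
eef_rot: [[1.0, 0.023, 0.001], [0.023, -1.0, 0.002], [0.001, -0.002, -1.0]]
wrist_force: [-1.2, 3.7, 10.5]
gripper_width: 10.8
```

```bash
python3 st.py
```

```text
22.3 [ 442.49 -188.05   69.37] Fw [-1.25  3.69 10.52] Ftool [ -1.15  -3.74 -10.51] T [0.638 0.33  0.009] 10.80267650168589 yaw 1.2918759810622151
```

Call:
arm_command --pt "0 0 0" --pt "0 0 0" --pt "0 0 0" --pt "0 0 0" --pt "0 0 0" --pt "0 0 0" --pt "0 0 0" --pt "0 0 0" --turn '[-0.5,-0.5,-0.5,0,0,0,0,0]'

```text
t: 23.3
position: [442.5, -188.0, 69.4]
eef_rot: [[0.999, 0.047, 0.001], [0.047, -0.999, 0.002], [0.001, -0.002, -1.0]]
wrist_force: [-1.1, 4.2, 10.8]
gripper_width: 10.4
```

```bash
python3 st.py
```

```text
23.3 [ 442.49 -188.01   69.36] Fw [-1.12  4.17 10.77] Ftool [ -0.91  -4.24 -10.76] T [ 0.644  0.358 -0.284] 10.437062630714383 yaw 2.712431769125165
```

Call:
arm_command --pt "0 0 0" --pt "0 0 -1.0" --pt "0 0 -1.5" --pt "0 0 -1.5" --pt "0 0 -1.5" --pt "0 0 -1.5" --pt "0 0 -1.0" --pt "0 0 -0.5" --turn '[0.4,0.4,0,0,0,0,0,0]'

```text
t: 24.3
position: [442.4, -188.0, 77.1]
eef_rot: [[0.999, 0.034, 0.001], [0.034, -0.999, 0.002], [0.001, -0.002, -1.0]]
wrist_force: [3.0, 5.4, 4.5]
gripper_width: 10.5
```

```bash
python3 st.py
```

```text
24.3 [ 442.35 -188.04   77.07] Fw [3.02 5.43 4.53] Ftool [ 3.21 -5.33 -4.52] T [ 0.856 -0.242 -0.143] 10.525093287863966 yaw 1.9687997969875282
```

Call:
arm_command --pt "0 -0.3 -0.5" --pt "0 0 0" --pt "0 0 0" --pt "0 0 0" --pt "0 0 0" --pt "0 0 0" --pt "0 0 0" --pt "0 0 0" --turn '[0,0,0,0,0,0,0,0]' --gripper 0.35

```text
t: 25.3
position: [441.8, -188.9, 77.6]
eef_rot: [[0.999, 0.035, 0.0], [0.035, -0.999, -0.0], [0.0, 0.0, -1.0]]
wrist_force: [1.0, -0.3, 0.7]
gripper_width: 30.3
```

```bash
python3 st.py
python3 - <<'E'
from h import *
p,d=eyes.capture('wrist');save('w4',p)
E
```

```text
25.3 [ 441.84 -188.87   77.61] Fw [ 1.02 -0.3   0.7 ] Ftool [ 1.01  0.33 -0.7 ] T [ 0.018  0.004 -0.03 ] 30.31149041985973 yaw 2.0080023462194334
```

View pics/w4.png

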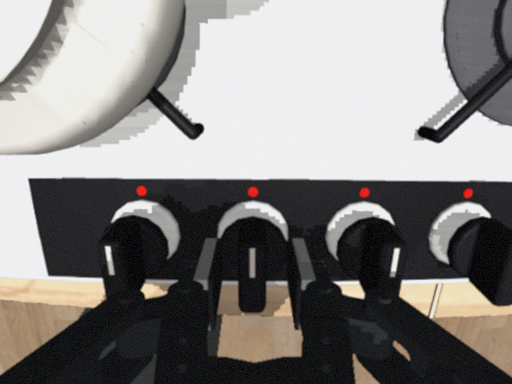

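Call:
arm_command --pt "0 0 -5" --pt "0 0 -10" --pt "0 0 -20" --pt "0 0 -20" --pt "0 0 -20" --pt "0 0 -20" --pt "0 0 -15" --pt "0 0 0" --turn '[0,0,0,0,0,0,0,0]'

```text
t: 26.35
position: [442.8, -189.5, 189.3]
eef_rot: [[0.999, 0.035, 0.003], [0.035, -0.999, -0.002], [0.003, 0.002, -1.0]]
wrist_force: [-0.2, 0.6, -0.8]
gripper_width: 30.0
```

```bash
python3 m2.py w5
python3 - <<'E'
from h import *
p=cv2.imread('pics/w5.png');cv2.imwrite('pics/w5_c.png',cv2.resize(p[60:320,80:440],None,fx=2.2,fy=2.2,interpolation=cv2.INTER_CUBIC))
E
```

```text
26.35 [ 442.80241851 -189.50463637  189.32997771] [[ 0.99937991  0.0350733   0.0031092 ]
 [ 0.03507983 -0.99938237 -0.00207034]
 [ 0.00303466  0.00217813 -0.99999302]] [-0.15050001  0.60570856 -0.81167122] [-5.84310685e-01  4.46091434e-02  1.81372566e+00 -1.22616019e-05
  1.27952244e+00  9.51405258e-01]
754 [ 424.71936476 -195.50198568   91.02291435] [ 458.57489574 -182.99935419   98.85847396] [ 442.76247366 -189.09362224   96.88588349]
[244 171  17  46 754] ((441.64532470703125, -189.0511016845703), (33.64411544799805, 11.80543327331543), 2.270939588546753)
red [182.09677419 150.51612903] [[ 462.8 -130.3   50. ]]
red [252.05714286 150.88571429] [[ 464.3 -188.3   50. ]]
red [322.  151.5] [[ 465.9 -246.4   50. ]]
red [390.10344828 152.48275862] [[ 467.5 -304.5   50. ]]
```

View pics/w5_c.png

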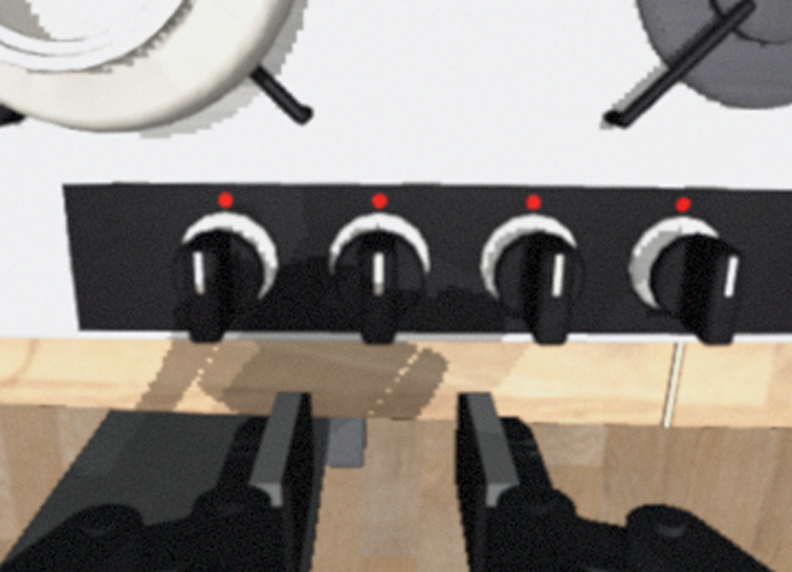

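The four bars now point the same way. The turned knob is at off, and its bar top is back at its original height (96.9 mm, 96.7 before).

```bash
python3 -c "
from h import *
print(env.job_done())"
```

```text
the job is handed in; nothing more can be done
None
```

The left-on knob (second from the left) is back at off and has sprung up. I handed the job in at about 26.4 s of the 48 s allowed.

**What I did:** The dial started at about 0.95 rad. I gripped its bar and pressed down in small steps until I felt the bottom, about 9.5 mm down. I turned it past the child lock to the end stop, then let it rise in the grip, released it and lifted clear.

**Push force:** The highest reading, taken at the end of each move, was 11.3 N. The force was not recorded within a move, so a short peak above that would not show.

**Last checks:**
- **Left-on knob:** the white line points at the red dot. The bar measures 2.3° against the hob's 1.6°, which is within the camera error. The bar top is at 96.9 mm, against 96.8 mm before the press.
- **End stop:** I felt it as a turning moment of about 0.28 N m at the end of the turn.
- **Other knobs:** they look still at off in the last picture. The fingers were planned to clear them, and no picture showed contact.
- **Teapot, bottle and salt cellar:** I never went near them on purpose. The last view shows only part of the teapot and neither of the other two, so I did not re-measure where they stand.

No check failed. The force rise at the bottom was softer than the stated 10 N/mm, at about 3 to 7 N/mm over the last steps. I put this down to sensor noise and give in the pads.

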